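Park and lock a film scanner's carriage with the service pin

ROBOT

A 6-joint arm with a two-finger parallel gripper is mounted at the origin on a cart in front of the work surface, level with it; the furniture and walls round the work are solid. World frame = base frame: x ahead of the robot, y to its left, z up, the work surface at z = 0. Lengths are in m, angles in rad, forces in N, time in s.
With the tool pointing down it reaches from about 0.35 to 0.775 m from the base axis. Payload 5.5 kg.
Tool frame: the origin (TCP) lies between the finger pads; the fingertips stand 22 mm ahead of it and the grasp point (between the pads) lies 3 mm ahead of it; z points along the fingers, y is the line along which they close (so a half turn about z gives the same grasp; the last joint's range is limited). The gripper opens to 85 mm and grips with 20 to 120 N. Pads are 22 mm wide; open, the fingers measure 114 mm over their backs; the gripper's body (76 mm by 85 mm) begins 54 mm behind the grasp point. The pads swing forward as they close: fully open they stand 13 mm farther back than shut.
Start: joints at [1.023, 0.313, 0.046, 1.304, 0, 1.431], TCP at [0.228, 0.528, 0.253] pointing down, gripper open.
Joint ranges: [-2.76, 2.76], [-0.86, 1.69], [-1.03, 1.26], [-2.2, 2.34], [-1.47, 1.5], [-3.14, 3.14]. Speed limits (rad/s): [2.57, 2.57, 3.14, 3.14, 3.14, 3.14].

INTERFACE

Orientations are given as a unit quaternion [w, x, y, z].
In Python, from workcell import env, imaging, job gives the robot as it stands (env), with the cameras (imaging) and the job (job).
- The arm moves only by the shell command python3 nudge.py [OPENING] [FORCE], which reads ROWS from standard input. ROWS is 1 to 8 rows, one to a line, with the numbers parted by spaces; each row has 6 numbers: dx, dy, dz in m, then a rotation vector rx, ry, rz in rad; each row is the pose to reach, as a shift and turn from the pose commanded when the command began, along the tool's axes at that moment; what a row does not reach only later rows make up. A row lasts 1/8 s, in which the tool goes at most 0.0625 m and 0.188 rad, less where a joint would pass 70% of its speed; a pose out of reach is approached as far as the arm can. OPENING is the finger opening in m, set as the command begins (- or left out keeps the last). The fingers move at their own pace and stop on an object; FORCE is the grip in N (left out, the last holds). Time passes only in rows, so rows that do not move let the fingers close. It prints the time, the measured TCP pose, the force, the opening and the grip force at its end. Input that does not fit is refused with a message, and nothing moves.
- env.get_state(): the state, without advancing time (a new reading comes with each control period).
- imaging.read_camera(name): name is "scene" or "side" or "wrist"; returns a dict with "image" (384x512x3 uint8, red, green, blue), "K" (3x3 intrinsics, pixels), "R" (3x3) and "t" (3): a world point X has camera coordinates R X + t. Camera axes: x right, y down, z forward; pixel columns grow to the right and rows downward; lengths in m; the calibration is good to about 2 mm. A picture is of the moment at which its call begins. There is no depth.
- job.hand_in(): hands the job in; it is judged then, once.
The state is a dict: "clock": time; "joint_pos": joint angles; "qvel": joint speeds; "tau": joint torques, N m; "tcp_pos": TCP position; "orientation": TCP orientation; "wrist_force": force on the tool from outside, world axes, zero at the start; "ft_torque": the same for the moment, N m; "finger_gap": finger opening in m; "grip_force": force on a finger pad.
Only numpy, scipy, OpenCV 4.12 (cv2) and the standard library are available. Lean on these libraries where they do the work, as an engineer would, in place of code of your own. Each camera call takes 0.05 s, during which the arm holds its last target. There are 200 camera calls.

TASK

The film scanner is to be moved, but its scanning carriage was left somewhere along its travel under the deck. Take the red-handled service pin from its hole in the deck, feel along the deck slot with its tip until it drops into the socket hidden in the black cover strip, and without forcing anything draw the carriage with it all the way to the stop at the orange knob's end of the slot; then slide the orange transport lock fully across, away from the front edge, and stand the pin back in its hole. Leave the loupe, cement jar, yellow film core and red tape where they are.

Things in the scene. Friction and masses are not known exactly. Their poses are not given: they have to be found in the camera images.
- scanner: desktop film scanner, grey case with a flat aluminium deck 134 x 284 mm (x, y), deck top 62 mm above the bench; fixed. Origin: centre of its underside, z up, +y along the slot to the park end, -x its front edge (vents and keys, nearest the robot). Behind the slot, from x = +9 mm on, stand the film gate and four flanged rollers, up to 31 mm above the deck. Pin and scanner take at most 60 N
- slot_middle (a point): centre of the deck slot at deck level, (-20, 12.5, 62) mm in the scanner's frame, axes as the scanner's. The slot runs along y, 10 mm wide, 95 mm long and 10 mm deep; its floor, 52 mm above the bench, is the carriage's black cover strip, which fills the slot wherever the carriage stands
- slot_far_end (a point): end of the slot away from the park stop, on its centre line at deck level, 47.5 mm from slot_middle. The strip's one round socket (9 mm across, 10 mm deep, floor 42 mm above the bench) lies on the slot's centre line and starts 25 to 60 mm short of its parked place, towards this end; just where is not told
- slot_park_end (a point): end of the slot on the park side, nearest the orange knob, on its centre line at deck level, 47.5 mm from slot_middle
- parked_socket (a point): where the mouth of the strip's socket comes to stand when the carriage is against its park stop: 15 mm short of the slot's park end, on its centre line, 52 mm above the bench. The carriage slides along the scanner's y with about 5 N of friction (1 N more at 80 mm/s) and stays where it is left
- transport_lock (a joint): orange thumb slide of the transport lock: 0 = free (towards the scanner's front edge), 0.014 m = locked (slid along the scanner's +x, away from the front edge), starts 0 to 3 mm. About 1.5 N of friction; stays where left. Below the deck its tongue is stopped by the carriage after 6 mm unless the carriage is within about 2 mm of its park stop
- lock_knob (a point): middle of the orange lock knob, which is 16 mm (scanner x, the way it slides) by 14 mm (scanner y) and stands 1 to 15 mm above the deck; the point is 8 mm above the deck and moves with the knob. At scanner y = +42 mm, and x = -53 mm when the lock reads 0
- service_pin: service pin, 94 mm long, 60 g, starting upright in its hole in the deck, free to turn. Origin at the point of its tip, z up along it to the handle. Steel rod 5 mm across with a round end from 0 to 38 mm, steel collar 17 mm across from 38 to 44 mm, red square handle 14 x 14 mm from 44 to 92 mm (its flats face the pin's x and y). Grip the handle by its flats
- pin_tip (a point): the point of the service pin's rod, its lowest point
- pin_hole (a point): mouth of the pin's stowage hole in the deck, at deck level, (-46, -60, 62) mm in the scanner's frame: 9 mm across, about 42 mm deep. The pin stands in it with its collar resting on the deck, so its tip is 38 mm below deck level
- loupe: stand loupe, black barrel on a clear foot, 43 mm across, 50 mm high; origin at the centre of its underside; to be left alone
- cement_jar: small jar with a red cap, 41 mm across, 64 mm high; origin at the centre of its underside; to be left alone
- yellow_core: yellow plastic film core, 50 mm across, 34 mm high; origin at the centre of its underside; to be left alone
- red_tape: roll of red tape lying flat, 62 mm across, 12 mm high; origin at the centre of its underside; to be left alone

How it is judged:
By the outcome, as a careful person would: the job done as asked, in the order asked, and still so for the second after the job is handed in, with the robot touching nothing.
It also fails if it takes over 54 s, if anything falls off the work surface, if the arm or the gripper's body presses on something with over 40 N, if the wrist force passes 120 N, or if a joint passes its speed limit or range.

## Working session

There is one attempt and no reset: what is moved stays moved. The work goes in short steps, Python scripts to look and compute and a shell command to move; the robot and the scene stay as the last step left them, time stands still between calls to the robot, and variables do not carry over. Pictures are saved under pics/ and viewed, at most 10 in all, crops included, and the job is handed in when it is done.

```bash
ls; mkdir -p pics
python3 - <<'E'
from workcell import env, imaging, job
import cv2,numpy as np
ims=[]
for n in("scene","side","wrist"):
    c=imaging.read_camera(n);np.savez(f"{n}0.npz",**c);ims.append(c["image"])
    cv2.imwrite(f"pics/{n}0.png",cv2.cvtColor(c["image"],cv2.COLOR_RGB2BGR))
s=env.get_state();print({k:np.round(v,3) for k,v in s.items()})
E
```

```text
nudge.py
pics
workcell.py
{'clock': np.float64(0.15), 'joint_pos': array([1.023, 0.314, 0.045, 1.304, 0.   , 1.431]), 'qvel': array([-0.002, -0.002,  0.003,  0.001,  0.   ,  0.001]), 'tau': array([ 3.0000e-03, -4.8106e+01,  2.9882e+01,  1.4000e-02, -0.0000e+00,
       -0.0000e+00]), 'tcp_pos': array([0.228, 0.528, 0.253]), 'orientation': array([-0.   ,  0.202,  0.979, -0.001]), 'wrist_force': array([ 0.929,  0.526, -0.146]), 'ft_torque': array([-0.024,  0.027, -0.006]), 'grip_force': np.float64(0.0), 'finger_gap': np.float64(0.085)}
```

View pics/scene0.png

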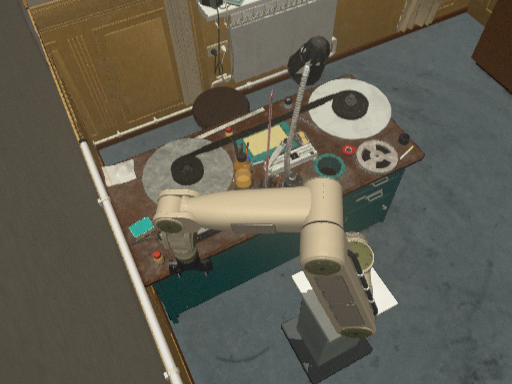

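View pics/side0.png

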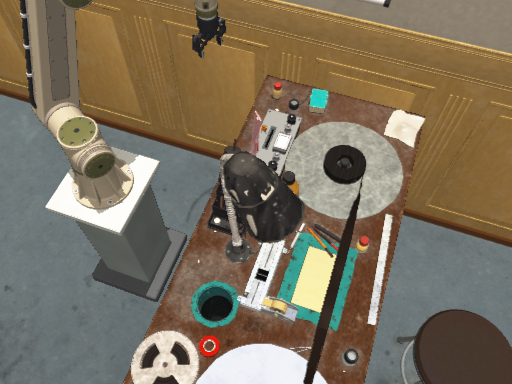

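View pics/wrist0.png

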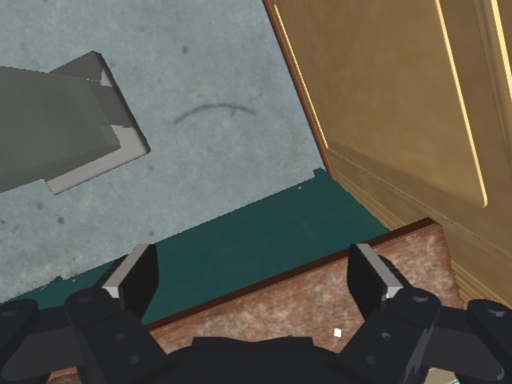

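```bash
cat > h.py <<'E'
import numpy as np,cv2
from workcell import env, imaging, job
def snap(n,f=None):
    c=imaging.read_camera(n)
    if f: np.savez(f,**c)
    return c
def ray(c,p):
    d=np.linalg.inv(c["K"])@[p[0],p[1],1];R=c["R"];return -R.T@c["t"],R.T@d
def onz(c,p,z):
    o,d=ray(c,p);return o+d*(z-o[2])/d[2]
def proj(c,X):
    q=c["K"]@(c["R"]@np.asarray(X)+c["t"]);return q[:2]/q[2]
def tri(c1,p1,c2,p2):
    A=[];b=[]
    for c,p in((c1,p1),(c2,p2)):
        o,d=ray(c,p);d=d/np.linalg.norm(d);M=np.eye(3)-np.outer(d,d);A.append(M);b.append(M@o)
    X=np.linalg.solve(sum(A),sum(b));return X,[proj(c1,X)-p1,proj(c2,X)-p2]
def crop(c,x0,y0,x1,y1,k,f):
    cv2.imwrite(f,cv2.cvtColor(cv2.resize(c["image"][y0:y1,x0:x1],None,fx=k,fy=k,interpolation=cv2.INTER_CUBIC),cv2.COLOR_RGB2BGR))
E
python3 - <<'E'
from h import *
c=dict(np.load("side0.npz"))
crop(c,235,75,345,235,3.7,"pics/side0c.png")
for p in((270,165),(283,178),(275,108),(298,114),(257,117),(262,145)):print(p,onz(c,p,0.062).round(3))
for n in("scene","side","wrist"):
    k=np.load(n+"0.npz");print(n,(-k["R"].T@k["t"]).round(3),k["R"].round(2).tolist(),k["K"][0,0])
E
```

```text
(270, 165) [0.562 0.24  0.062]
(283, 178) [0.623 0.203 0.062]
(275, 108) [0.496 0.497 0.062]
(298, 114) [0.588 0.498 0.062]
(257, 117) [0.445 0.432 0.062]
(262, 145) [0.506 0.313 0.062]
scene [-0.482  0.606  1.759] [[-0.46, -0.89, -0.01], [-0.74, 0.39, -0.55], [0.5, -0.24, -0.83]] 458.86084115195774
side [ 0.824 -0.679  1.477] [[0.94, 0.34, -0.01], [0.29, -0.81, -0.51], [-0.18, 0.48, -0.86]] 475.7571238382912
wrist [0.165 0.555 0.373] [[0.4, 0.92, -0.0], [0.88, -0.38, 0.27], [0.25, -0.11, -0.96]] 317.7770512164866
```

View pics/side0c.png

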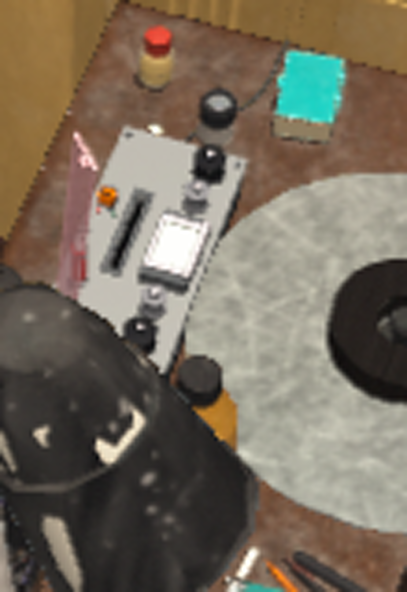

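Run:
```python
from h import *
c=dict(np.load("side0.npz"));s=dict(np.load("scene0.npz"))
f=lambda x,y:(235+x/3.7,75+y/3.7)
for n,p,z in(("slotpark",(145,195),.062),("slotfar",(107,270),.062),("knob",(107,190),.077),("pinbase?",(78,278),.1),("cornerL",(127,130),.062),("cornerR",(243,160),.062),("pinktop",(78,135),.1),("pinkbot",(70,290),.06)):
    print(n,onz(c,f(*p),z).round(3))
print("lamp",tri(s,(310,60),c,(258,190)),tri(s,(318,42),c,(270,170)))
print("pen stick",tri(s,(270,92),c,f(78,135)))
crop(s,100,90,330,290,3,"pics/scene0c.png")
```

```text
slotpark [0.523 0.405 0.062]
slotfar [0.517 0.303 0.062]
knob [0.488 0.386 0.077]
pinbase? [0.502 0.258 0.1  ]
cornerL [0.478 0.48  0.062]
cornerR [0.604 0.482 0.062]
pinktop [0.443 0.426 0.1  ]
pinkbot [0.49  0.269 0.06 ]
lamp (array([ 0.65704119, -0.17923644,  0.59785595]), [array([-0.24643875, -0.10794449]), array([-0.41770117,  0.2140575 ])]) (array([ 0.66622971, -0.19004939,  0.67994155]), [array([-5.20852526, -2.56855086]), array([-9.45550737,  4.76051345])])
pen stick (array([0.58023372, 0.03012407, 0.59407276]), [array([0.21813327, 0.11223054]), array([ 0.31817734, -0.18027804])])
```

View pics/scene0c.png

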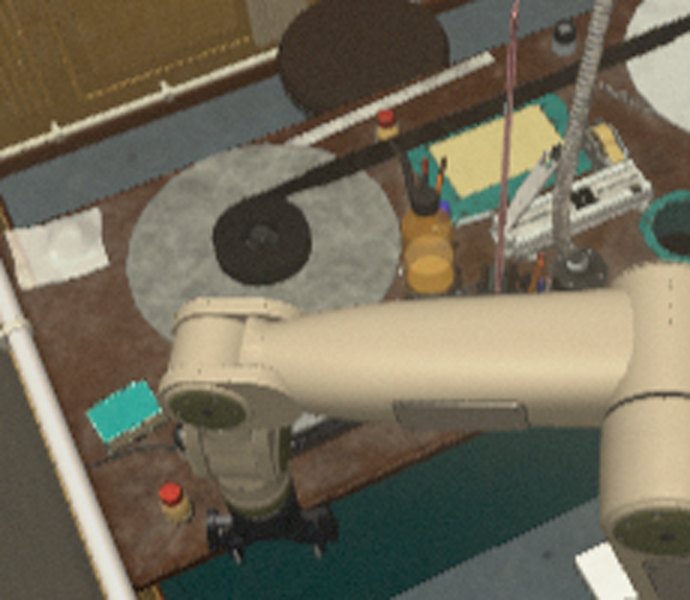

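```bash
echo '-0.05 -0.01 -0.01 0 0 0
-0.11 -0.025 -0.02 0 0 0
-0.17 -0.04 -0.03 0 0 0
-0.22 -0.053 -0.03 0 0 0
-0.27 -0.066 -0.03 0 0 0
-0.31 -0.078 -0.03 0 0 0
-0.32 -0.078 -0.03 0 0 0
-0.32 -0.078 -0.03 0 0 0' | python3 nudge.py 0.04
python3 - <<'E'
from h import *
c=snap("wrist","w1.npz");crop(c,0,0,512,384,1.5,"pics/w1.png")
E
```

```text
clock: 1.15
tcp_pos: [0.491, 0.3292, 0.2828]
orientation: [-0.0, 0.203, 0.979, -0.0]
wrist_force: [-0.4, 0.0, 0.4]
finger_gap: 0.04
grip_force: 0.0
```

View pics/w1.png

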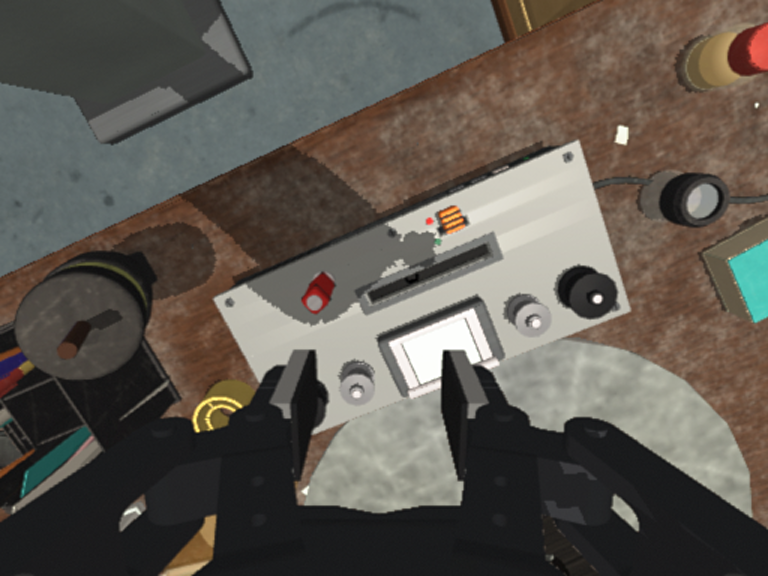

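```bash
cat > m.py <<'E'
from h import *
def red(c):
    h=cv2.cvtColor(c["image"],cv2.COLOR_RGB2HSV)
    m=(((h[...,0]<5)|(h[...,0]>172))&(h[...,1]>130)&(h[...,2]>60)).astype(np.uint8)
    n,l,st,ce=cv2.connectedComponentsWithStats(m);return [(st[i].tolist(),ce[i].round(1).tolist()) for i in range(1,n) if st[i][4]>15],l
def orange(c):
    h=cv2.cvtColor(c["image"],cv2.COLOR_RGB2HSV)
    m=((h[...,0]>8)&(h[...,0]<18)&(h[...,1]>150)&(h[...,2]>130)).astype(np.uint8)
    n,l,st,ce=cv2.connectedComponentsWithStats(m);return [(st[i].tolist(),ce[i].round(1).tolist()) for i in range(1,n) if st[i][4]>25]
E
python3 - <<'E'
from m import *
c=dict(np.load("w1.npz"))
print(red(c)[0]);print(orange(c))
for n,p,z in(("A",(215,297),.062),("B",(578,142),.062),("C",(630,310),.062),("slotfar",(363,303),.062),("slotpark",(499,244),.062),("spot",(412,276),.052),("pintop",(316,299),.116),("pinbase",(322,300),.062),("knobtop",(452,219),.077),("tin",(80,318),.0),("tin",(80,318),.15)):
    print(n,onz(c,np.array(p)/1.5,z).round(4))
crop(c,130,120,370,280,3.3,"pics/w1c.png")
E
```

```text
[([486, 15, 26, 35, 705], [500.0, 33.7]), ([284, 145, 5, 5, 17], [285.6, 147.0]), ([201, 182, 22, 27, 265], [212.8, 193.5]), ([0, 245, 16, 20, 146], [6.3, 254.1])]
[([293, 138, 13, 7, 49], [298.3, 140.6]), ([294, 142, 16, 13, 85], [302.0, 148.6]), ([127, 362, 14, 10, 73], [134.6, 367.6])]
A [0.4719 0.2048 0.062 ]
B [0.4731 0.4858 0.062 ]
C [0.6048 0.4862 0.062 ]
slotfar [0.52   0.3042 0.062 ]
slotpark [0.5183 0.4126 0.062 ]
spot [0.5179 0.3455 0.052 ]
pintop [0.4913 0.2864 0.116 ]
pinbase [0.5057 0.2771 0.062 ]
knobtop [0.4853 0.3865 0.077 ]
tin [0.4493 0.0573 0.    ]
tin [0.4414 0.1686 0.15  ]
```

View pics/w1c.png

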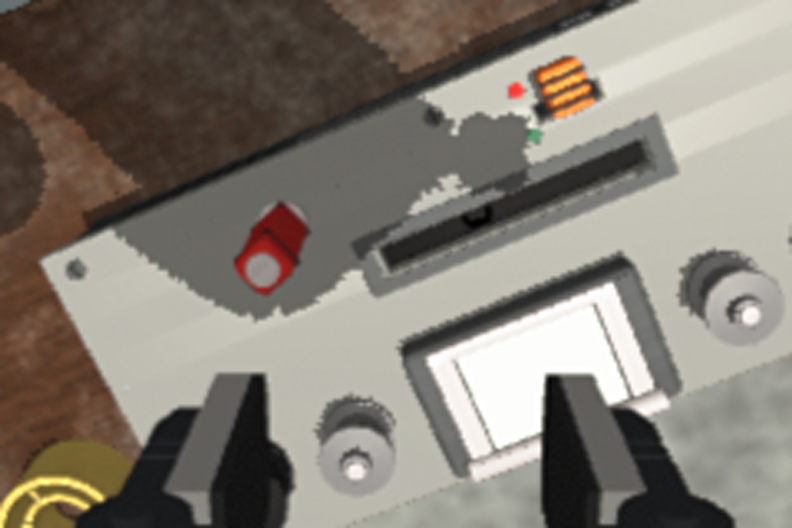

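```bash
echo '-0.018 -0.008 0.011 0 0 -0.14
-0.036 -0.016 0.022 0 0 -0.28
-0.053 -0.024 0.033 0 0 -0.409
-0.053 -0.024 0.033 0 0 -0.409
-0.053 -0.024 0.033 0 0 -0.409' | python3 nudge.py 0.04
python3 - <<'E'
from m import *
c=snap("wrist","w2.npz");a=dict(np.load("w1.npz"))
print(red(c)[0]);print(orange(c))
crop(c,100,40,420,280,2.5,"pics/w2.png")
E
```

```text
clock: 1.82
tcp_pos: [0.5291, 0.2875, 0.2509]
orientation: [0.0, -0.0, 1.0, 0.0]
wrist_force: [-0.2, 0.2, -0.6]
finger_gap: 0.0396
grip_force: 0.0
[([338, 126, 6, 5, 21], [340.4, 128.2]), ([238, 132, 20, 24, 207], [247.9, 142.2])]
[([352, 125, 15, 4, 56], [359.2, 126.5]), ([352, 130, 15, 4, 50], [359.6, 131.5]), ([352, 135, 15, 3, 44], [358.8, 136.0]), ([351, 140, 15, 3, 41], [358.3, 140.9]), ([97, 240, 41, 21, 112], [110.3, 247.5]), ([139, 244, 16, 26, 37], [149.5, 257.6]), ([143, 272, 11, 14, 36], [148.9, 279.3]), ([47, 303, 18, 6, 68], [55.3, 305.4]), ([80, 330, 17, 24, 145], [89.2, 340.8])]
```

View pics/w2.png

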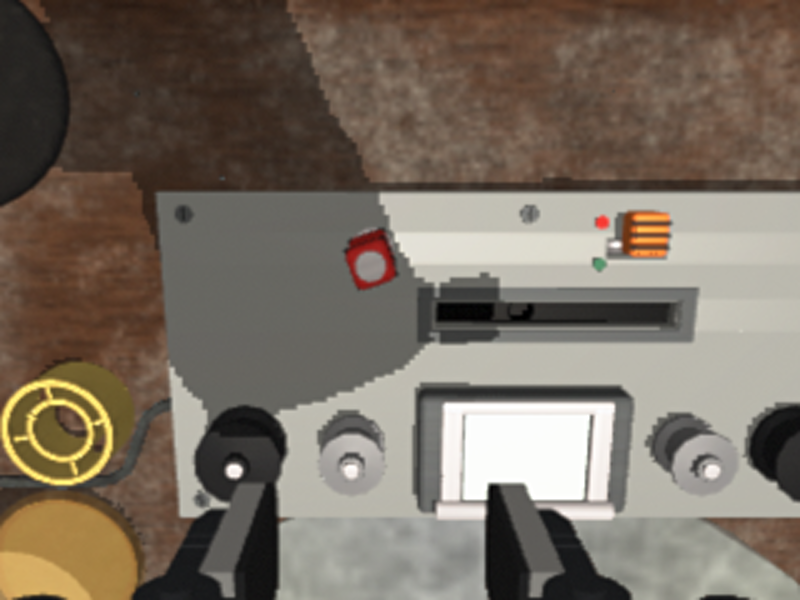

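Run:
```python
from m import *
c=dict(np.load("w2.npz"));a=dict(np.load("w1.npz"))
f=lambda x,y:np.array((100+x/2.5,40+y/2.5)); g=lambda x,y:np.array((130+x/3.3,120+y/3.3))
for n,p,q in(("pintop",g(264,268),f(371,265)),("sock",g(480,215),f(520,310)),("slotfar",g(385,265),f(435,312)),("slotpark",g(645,148),f(672,314)),("knob",g(567,87),f(646,232)),("bezelFarFront",g(353,243),f(418,288)),("cornerA",g(42,260),f(157,193))):
    X,e=tri(a,p,c,q);print(n,X.round(4),np.abs(e).max().round(1))
for n,p,z in(("A",(157,193),.062),("A2",(180,517),.062),("bez1",(418,288),.062),("bez2",(698,288),.062),("bez3",(692,342),.062),("bez4",(418,342),.062),("sock",(520,310),.052),("slotN",(435,312),.052),("slotP",(672,314),.052),("pintop",(371,265),.118),("knob",(646,232),.077)):
    print(n,onz(c,f(*p),z).round(4))
```

```text
pintop [0.4927 0.2849 0.1154] 0.2
sock [0.5198 0.3455 0.0486] 0.5
slotfar [0.5184 0.3097 0.0644] 1.2
slotpark [0.5196 0.4058 0.0543] 0.2
knob [0.4863 0.3872 0.0707] 0.7
bezelFarFront [0.5087 0.3028 0.0612] 0.4
cornerA [0.4724 0.2031 0.0608] 0.2
A [0.4722 0.2033 0.062 ]
A2 [0.6058 0.2031 0.062 ]
bez1 [0.5082 0.3026 0.062 ]
bez2 [0.508  0.4121 0.062 ]
bez3 [0.5297 0.4121 0.062 ]
bez4 [0.5298 0.3029 0.062 ]
sock [0.5187 0.3447 0.052 ]
slotN [0.5195 0.3101 0.052 ]
slotP [0.5202 0.4067 0.052 ]
pintop [0.4922 0.2848 0.118 ]
knob [0.4852 0.3848 0.077 ]
```

```bash
echo '0.018 -0.001 0.03 0 0 -0.15
0.0366 -0.0025 0.06 0 0 -0.3
0.0366 -0.0025 0.08 0 0 -0.37
0.0366 -0.0025 0.105 0 0 -0.37
0.0366 -0.0025 0.13 0 0 -0.37
0.0366 -0.0025 0.15 0 0 -0.37
0.0366 -0.0025 0.15 0 0 -0.37' | python3 nudge.py 0.036
echo '0 0 0 0 0 0
0 0 0 0 0 0
0 0 0 0 0 0
0 0 0 0 0 0' | python3 nudge.py 0 60
python3 -c "
from workcell import env, imaging, job
s=env.get_state();print(s['wrist_force'],s['ft_torque'],s['tcp_pos'],s['orientation'])"
```

```text
clock: 2.75
tcp_pos: [0.4919, 0.2841, 0.0994]
orientation: [-0.001, -0.185, 0.983, -0.0]
wrist_force: [0.0, -0.8, 0.2]
finger_gap: 0.0362
grip_force: 0.0
clock: 3.25
tcp_pos: [0.4942, 0.2844, 0.1017]
orientation: [0.001, -0.185, 0.983, 0.001]
wrist_force: [-0.8, 1.0, 6.7]
finger_gap: 0.013
grip_force: 58.9
[-0.77954073  1.02789678  6.71801543] [ 0.24746314  0.24010513 -0.01918377] [0.49420503 0.28438126 0.10174597] [ 1.23493993e-03 -1.84560677e-01  9.82820164e-01  5.97143133e-04]
```

```bash
echo '0 0 -0.015 0 0 0
0 0 -0.03 0 0 0
0 0 -0.048 0 0 0
0 0 -0.065 0 0 0
0 0 -0.07 0 0 0.15
0 0 -0.07 0 0 0.3
0 0 -0.07 0 0 0.37
0 0 -0.07 0 0 0.37' | python3 nudge.py
python3 - <<'E'
from m import *
for i in range(3):
    s=env.get_state();print(s['wrist_force'].round(2),s['tcp_pos'].round(4),s['orientation'].round(4),s['finger_gap'])
c=snap("wrist","w3.npz");d=snap("side","s3.npz");print(red(d)[0])
crop(c,130,60,370,340,2.1,"pics/w3.png")
E
```

```text
clock: 4.25
tcp_pos: [0.4937, 0.2837, 0.1712]
orientation: [0.0, -0.001, 1.0, 0.0]
wrist_force: [-0.2, -0.3, -1.0]
finger_gap: 0.0131
grip_force: 58.3
[-0.22 -0.3  -0.97] [0.4937 0.2837 0.1712] [ 4.e-04 -9.e-04  1.e+00  1.e-04] 0.013136560367251778
[-0.22 -0.3  -0.97] [0.4937 0.2837 0.1712] [ 4.e-04 -9.e-04  1.e+00  1.e-04] 0.013136560367251778
[-0.22 -0.3  -0.97] [0.4937 0.2837 0.1712] [ 4.e-04 -9.e-04  1.e+00  1.e-04] 0.013136560367251778
[([274, 82, 7, 8, 40], [277.4, 85.6]), ([360, 236, 9, 9, 55], [363.7, 240.1]), ([330, 243, 9, 8, 24], [334.4, 246.5]), ([199, 335, 21, 22, 241], [208.9, 345.8])]
```

View pics/w3.png

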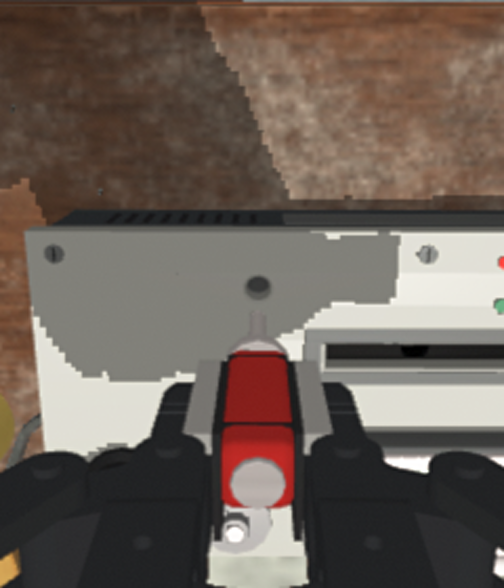

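Run:
```python
from m import *
c=dict(np.load("w3.npz"))
f=lambda x,y:np.array((130+x/2.1,60+y/2.1))
print("hole",onz(c,f(258,288),.062).round(4));print("tip",onz(c,f(257,312),.095).round(4))
print("collar mid",onz(c,f(257,348),.135).round(4),"top",onz(c,f(258,482),.186).round(4))
print("sock",onz(c,f(413,348),.052).round(4),"bez",onz(c,f(305,331),.062).round(4),onz(c,f(305,380),.062).round(4))
```

```text
hole [0.4922 0.2846 0.062 ]
tip [0.4903 0.2842 0.095 ]
collar mid [0.4865 0.2841 0.135 ] top [0.492  0.2842 0.186 ]
sock [0.519  0.3442 0.052 ] bez [0.5086 0.3018 0.062 ] [0.5279 0.3022 0.062 ]
```

```bash
echo '-0.013 0.025 0 0 0 0
-0.0262 0.05 0 0 0 0
-0.0262 0.05 0.01 0 0 0
-0.0262 0.05 0.025 0 0 0
-0.0262 0.05 0.034 0 0 0
-0.0262 0.05 0.034 0 0 0' | python3 nudge.py
echo '0 0 0.002 0 0 0
0 0 0.004 0 0 0
0 0 0.005 0 0 0
0 0 0.005 0 0 0' | python3 nudge.py
```

```text
clock: 5.1
tcp_pos: [0.5185, 0.3329, 0.135]
orientation: [-0.001, -0.0, 1.0, -0.001]
wrist_force: [-0.1, 0.3, 0.1]
finger_gap: 0.0132
grip_force: 58.6
clock: 5.6
tcp_pos: [0.5196, 0.3338, 0.1314]
orientation: [0.0, -0.001, 1.0, 0.0]
wrist_force: [-0.3, -0.6, -1.0]
finger_gap: 0.0133
grip_force: 58.6
```

```bash
echo '0 0 0.001 0 0 0
0 0 0.002 0 0 0
0 0 0.002 0 0 0' | python3 nudge.py|grep -E "pos|force"
echo '0 0 0.001 0 0 0
0 0 0.001 0 0 0' | python3 nudge.py|grep -E "pos|force"
echo '0 0 0.001 0 0 0
0 0 0.001 0 0 0' | python3 nudge.py|grep -E "pos|force"
```

```text
tcp_pos: [0.5197, 0.3339, 0.1295]
wrist_force: [0.2, -0.1, 0.1]
grip_force: 58.7
tcp_pos: [0.5198, 0.3339, 0.1291]
wrist_force: [-0.3, -0.2, 4.8]
grip_force: 59.4
tcp_pos: [0.5199, 0.3339, 0.1288]
wrist_force: [-2.3, -1.5, 9.5]
grip_force: 60.1
```

```bash
echo '0 0.002 -0.0005 0 0 0
0 0.004 -0.0005 0 0 0
0 0.006 -0.0005 0 0 0
0 0.006 -0.0005 0 0 0' | python3 nudge.py|grep -E "pos|force"
echo '0 0.001 0 0 0 0
0 0.002 0 0 0 0
0 0.002 0 0 0 0' | python3 nudge.py|grep -E "pos|force"
echo '0 0.001 0 0 0 0
0 0.0015 0 0 0 0
0 0.0015 0 0 0 0' | python3 nudge.py|grep -E "pos|force"
echo '0 0.001 0 0 0 0
0 0.0015 0 0 0 0
0 0.0015 0 0 0 0' | python3 nudge.py|grep -E "pos|force"
```

```text
tcp_pos: [0.5198, 0.3387, 0.1289]
wrist_force: [-1.5, -3.9, 6.9]
grip_force: 59.7
tcp_pos: [0.5198, 0.3406, 0.1289]
wrist_force: [-2.2, -3.6, 7.5]
grip_force: 59.7
tcp_pos: [0.5198, 0.342, 0.1289]
wrist_force: [-2.0, -5.9, 7.6]
grip_force: 59.7
tcp_pos: [0.5198, 0.3435, 0.1289]
wrist_force: [-2.0, -4.7, 8.8]
grip_force: 59.7
```

```bash
echo '0 0 -0.0006 0 0 0
0 0.001 -0.0006 0 0 0
0 0.0015 -0.0006 0 0 0
0 0.0015 -0.0006 0 0 0' | python3 nudge.py|grep -E "pos|force"
echo '0 0.001 0 0 0 0
0 0.0015 0 0 0 0
0 0.0015 0 0 0 0' | python3 nudge.py|grep -E "pos|force"
echo '0 0.001 0 0 0 0
0 0.0015 0 0 0 0
0 0.0015 0 0 0 0' | python3 nudge.py|grep -E "pos|force"
```

```text
tcp_pos: [0.5198, 0.3452, 0.129]
wrist_force: [-1.6, -5.6, 6.1]
grip_force: 59.5
tcp_pos: [0.5199, 0.3467, 0.129]
wrist_force: [-0.7, -5.9, 6.0]
grip_force: 59.4
tcp_pos: [0.5199, 0.3482, 0.129]
wrist_force: [-0.5, -4.8, 5.8]
grip_force: 59.4
```

```bash
echo '0 0 -0.006 0 0 0
0 0 -0.014 0 0 0
0 -0.015 -0.02 0 0 0
0 -0.03 -0.02 0 0 0
0 -0.045 -0.02 0 0 0
0 -0.045 -0.02 0 0 0' | python3 nudge.py|grep -E "clock|pos|force"
python3 - <<'E'
from m import *
c=snap("wrist","w4.npz")
for nm in("w2.npz","w3.npz","w4.npz"):
    k=dict(np.load(nm));g=cv2.cvtColor(k["image"],cv2.COLOR_RGB2GRAY);h,w=g.shape
    print(nm)
    for dx in(-.003,0,.003):
        r=[]
        for y in np.arange(.31,.407,.002):
            p=proj(k,[.5187+dx,y,.052]);r.append(int(cv2.getRectSubPix(g,(1,1),(float(p[0]),float(p[1])))[0,0]))
        print(dx,r)
E
```

```text
clock: 10.1
tcp_pos: [0.5195, 0.3026, 0.1483]
wrist_force: [-0.2, -0.3, -1.2]
grip_force: 58.6
w2.npz
-0.003 [65, 18, 19, 18, 19, 18, 18, 17, 19, 19, 19, 19, 46, 56, 59, 51, 60, 60, 58, 35, 52, 59, 58, 58, 57, 56, 55, 55, 55, 55, 54, 53, 53, 53, 52, 52, 51, 51, 50, 49, 48, 49, 48, 48, 46, 48, 46, 48, 67]
0 [50, 4, 7, 8, 4, 7, 6, 6, 6, 5, 8, 5, 40, 53, 49, 38, 53, 49, 13, 2, 32, 50, 48, 48, 47, 47, 47, 46, 44, 45, 44, 44, 42, 42, 42, 41, 40, 40, 40, 39, 39, 38, 37, 37, 36, 35, 34, 42, 61]
0.003 [51, 7, 6, 6, 5, 6, 6, 5, 4, 4, 5, 12, 44, 46, 47, 32, 1, 1, 1, 14, 43, 42, 43, 41, 42, 42, 41, 40, 39, 39, 39, 39, 37, 37, 36, 39, 39, 39, 38, 38, 37, 35, 37, 36, 35, 35, 34, 40, 61]
w3.npz
-0.003 [138, 138, 139, 138, 137, 136, 136, 137, 136, 136, 137, 139, 140, 137, 138, 140, 141, 140, 140, 140, 139, 139, 139, 139, 139, 139, 139, 139, 138, 138, 137, 137, 137, 138, 137, 136, 136, 136, 136, 136, 136, 136, 136, 135, 135, 135, 135, 136, 137]
0 [153, 33, 34, 35, 35, 35, 34, 34, 34, 35, 35, 35, 34, 34, 34, 6, 5, 2, 0, 1, 24, 32, 32, 31, 31, 30, 30, 29, 29, 29, 28, 28, 28, 27, 27, 26, 27, 27, 25, 26, 26, 25, 24, 23, 23, 23, 22, 40, 76]
0.003 [152, 31, 31, 31, 31, 31, 31, 31, 31, 31, 30, 31, 32, 31, 31, 23, 6, 3, 5, 12, 28, 30, 28, 28, 28, 29, 27, 27, 27, 26, 26, 26, 25, 25, 24, 28, 26, 27, 25, 25, 26, 25, 23, 24, 25, 24, 22, 47, 77]
w4.npz
-0.003 [67, 65, 65, 65, 60, 60, 61, 60, 60, 60, 63, 64, 65, 64, 65, 65, 65, 64, 65, 65, 66, 66, 72, 98, 114, 114, 116, 119, 119, 118, 118, 119, 118, 118, 118, 118, 117, 118, 117, 117, 117, 117, 117, 117, 117, 117, 116, 119, 123]
0 [33, 5, 5, 5, 5, 4, 6, 4, 5, 4, 4, 5, 6, 5, 4, 4, 5, 5, 4, 5, 4, 11, 29, 28, 4, 2, 16, 37, 35, 36, 35, 34, 33, 34, 33, 33, 32, 32, 31, 30, 30, 30, 29, 29, 29, 27, 27, 39, 69]
0.003 [34, 2, 4, 4, 2, 5, 4, 7, 3, 5, 4, 4, 6, 5, 5, 4, 3, 4, 4, 4, 3, 5, 5, 2, 3, 5, 32, 35, 34, 33, 32, 32, 31, 32, 30, 30, 29, 29, 29, 27, 28, 28, 26, 27, 25, 25, 25, 43, 69]
```

```bash
echo '0 0.02 0 0 0 0
0 0.04 0 0 0 0
0 0.054 0 0 0 0
0 0.054 0.01 0 0 0
0 0.054 0.016 0 0 0
0 0.054 0.0175 0 0 0
0 0.054 0.019 0 0 0
0 0.054 0.019 0 0 0' | python3 nudge.py|grep -E "clock|pos|force"
echo '0 0 0.0005 0 0 0
0 0 0.001 0 0 0
0 0 0.001 0 0 0' | python3 nudge.py|grep -E "pos|force"
```

```text
clock: 11.15
tcp_pos: [0.5197, 0.358, 0.1295]
wrist_force: [-0.3, 0.9, -1.1]
grip_force: 58.6
tcp_pos: [0.5196, 0.3583, 0.1285]
wrist_force: [0.6, 0.0, 0.2]
grip_force: 58.6
```

```bash
echo '0 0 0.001 0 0 0
0 0 0.002 0 0 0
0 0 0.002 0 0 0' | python3 nudge.py|grep -E "pos|force"
echo '0 0 0.001 0 0 0
0 0 0.002 0 0 0
0 0 0.003 0 0 0
0 0 0.003 0 0 0' | python3 nudge.py|grep -E "pos|force"
```

```text
tcp_pos: [0.5194, 0.3583, 0.1262]
wrist_force: [0.4, 0.4, -0.4]
grip_force: 58.6
tcp_pos: [0.5195, 0.3583, 0.1233]
wrist_force: [0.3, 0.5, -1.8]
grip_force: 58.6
```

```bash
echo '0 0.001 0.001 0 0 0
0 0.004 0.002 0 0 0
0 0.008 0.002 0 0 0
0 0.012 0.002 0 0 0
0 0.016 0.002 0 0 0
0 0.02 0.002 0 0 0
0 0.024 0.002 0 0 0
0 0.024 0.002 0 0 0' | python3 nudge.py|grep -E "clock|pos|force"
echo '0 0.002 0 0 0 0
0 0.004 0 0 0 0
0 0.006 0 0 0 0
0 0.006 0 0 0 0' | python3 nudge.py|grep -E "pos|force"
```

```text
clock: 13.4
tcp_pos: [0.5199, 0.3817, 0.1216]
wrist_force: [1.3, -5.5, 2.5]
grip_force: 59.0
tcp_pos: [0.5198, 0.3878, 0.1216]
wrist_force: [0.9, -5.1, 2.0]
grip_force: 59.0
```

```bash
for i in 1; do echo '0 0.0015 0 0 0 0
0 0.003 0 0 0 0
0 0.003 0 0 0 0' | python3 nudge.py|grep -E "pos|force"; done
echo '0 0.001 0 0 0 0
0 0.001 0 0 0 0' | python3 nudge.py|grep -E "pos|force"
echo '0 0.001 0 0 0 0
0 0.001 0 0 0 0' | python3 nudge.py|grep -E "pos|force"
```

```text
tcp_pos: [0.5198, 0.3909, 0.1216]
wrist_force: [1.2, -5.3, 2.6]
grip_force: 59.0
tcp_pos: [0.5198, 0.3917, 0.1216]
wrist_force: [0.5, -5.0, 2.6]
grip_force: 59.2
tcp_pos: [0.5199, 0.3919, 0.1216]
wrist_force: [1.2, -7.4, 3.1]
grip_force: 59.3
```

```bash
echo '0 0.001 0 0 0 0
0 0.001 0 0 0 0' | python3 nudge.py|grep -E "pos|force"
echo '0 0.001 0 0 0 0
0 0.001 0 0 0 0' | python3 nudge.py|grep -E "clock|pos|force"
```

```text
tcp_pos: [0.5199, 0.3922, 0.1216]
wrist_force: [2.0, -8.8, 5.3]
grip_force: 59.5
clock: 15.28
tcp_pos: [0.5198, 0.3926, 0.1216]
wrist_force: [1.3, -11.1, 5.8]
grip_force: 59.8
```

```bash
echo '0 -0.002 0 0 0 0
0 -0.0038 0 0 0 0
0 -0.0038 -0.01 0 0 0
0 -0.0038 -0.025 0 0 0
0 -0.0038 -0.045 0 0 0
0 -0.0038 -0.045 0 0 0' | python3 nudge.py|grep -E "clock|pos|force"
python3 - <<'E'
from m import *
c=snap("wrist","w5.npz");g=cv2.cvtColor(c["image"],cv2.COLOR_RGB2GRAY)
for dx in(-.002,0,.003):
    print([int(g[tuple(np.round(proj(c,[.519+dx,y,.052])[::-1]).astype(int))]) for y in np.arange(.36,.407,.002)])
print([(o,onz(c,o[1],.077).round(4)) for o in orange(c)])
E
echo '0.017 -0.001 0 0 0 0
0.034 -0.0015 0 0 0 0
0.052 -0.0015 0 0 0 0
0.052 -0.0015 0 0 0 0' | python3 nudge.py|grep -E "clock|pos|force"
```

```text
clock: 16.02
tcp_pos: [0.5206, 0.3931, 0.1694]
wrist_force: [1.3, -0.3, -0.5]
grip_force: 58.8
[4, 3, 5, 6, 6, 5, 8, 5, 8, 6, 3, 7, 7, 5, 6, 6, 7, 5, 8, 8, 5, 3, 27, 101]
[7, 6, 6, 7, 8, 8, 6, 5, 3, 5, 2, 7, 6, 2, 5, 5, 4, 3, 5, 4, 6, 3, 28, 100]
[4, 4, 4, 3, 5, 5, 7, 4, 5, 4, 4, 4, 5, 4, 0, 2, 4, 5, 5, 6, 6, 4, 32, 100]
[(([232, 143, 20, 6, 110], [241.5, 145.7]), array([0.4788, 0.3865, 0.077 ])), (([232, 152, 20, 4, 80], [241.5, 153.5]), array([0.484 , 0.3865, 0.077 ])), (([232, 158, 20, 5, 93], [241.4, 160.0]), array([0.4884, 0.3864, 0.077 ])), (([232, 165, 19, 3, 54], [241.2, 166.0]), array([0.4925, 0.3862, 0.077 ])), (([0, 304, 29, 38, 139], [17.4, 329.5]), array([0.6235, 0.2091, 0.077 ]))]
clock: 16.58
tcp_pos: [0.466, 0.39, 0.1658]
wrist_force: [0.5, 0.2, -1.0]
grip_force: 58.8
```

```bash
echo '0 -0.003 0.01 0 0 0
0 -0.003 0.02 0 0 0
0 -0.003 0.021 0 0 0
0 -0.003 0.021 0 0 0' | python3 nudge.py|grep -E "clock|pos|force"
echo '-0.003 0 0 0 0 0
-0.006 0 0 0 0 0
-0.009 0 0 0 0 0
-0.012 0 0 0 0 0
-0.012 0 0 0 0 0' | python3 nudge.py|grep -E "pos|force"
echo '-0.002 0 0 0 0 0
-0.004 0 0 0 0 0
-0.006 0 0 0 0 0
-0.006 0 0 0 0 0' | python3 nudge.py|grep -E "pos|force"
```

```text
clock: 17.08
tcp_pos: [0.4676, 0.3868, 0.1449]
wrist_force: [0.5, 0.1, -0.5]
grip_force: 58.8
tcp_pos: [0.4796, 0.387, 0.1454]
wrist_force: [-0.9, 0.7, 0.3]
grip_force: 58.9
tcp_pos: [0.4857, 0.387, 0.1454]
wrist_force: [-0.8, -0.1, 0.0]
grip_force: 58.9
```

```bash
echo '-0.0015 0 0 0 0 0
-0.003 0 0 0 0 0
-0.003 0 0 0 0 0' | python3 nudge.py|grep -E "pos|force"
echo '-0.001 0 0 0 0 0
-0.002 0 0 0 0 0
-0.002 0 0 0 0 0' | python3 nudge.py|grep -E "pos|force"
```

```text
tcp_pos: [0.4887, 0.387, 0.1454]
wrist_force: [-0.3, 0.6, -1.1]
grip_force: 58.9
tcp_pos: [0.4906, 0.387, 0.1454]
wrist_force: [-1.8, -0.5, -0.3]
grip_force: 58.9
```

Run:
```python
from m import *
c=snap("wrist","w6.npz")
print([(o,onz(c,o[1],.077).round(4)) for o in orange(c)])
crop(c,130,60,370,340,2.1,"pics/w6.png")
```

```text
[(([241, 213, 7, 10, 57], [243.8, 216.8]), array([0.4901, 0.382 , 0.077 ])), (([257, 213, 5, 8, 31], [258.7, 216.4]), array([0.4898, 0.3913, 0.077 ]))]
```

```bash
echo '-0.001 0 0 0 0 0
-0.0015 0 0 0 0 0
-0.0015 0 0 0 0 0' | python3 nudge.py|grep -E "pos|force"
echo '-0.001 0 0 0 0 0
-0.0015 0 0 0 0 0
-0.0015 0 0 0 0 0' | python3 nudge.py|grep -E "pos|force"
```

```text
tcp_pos: [0.4914, 0.387, 0.1453]
wrist_force: [-4.3, 0.7, 1.0]
grip_force: 59.0
tcp_pos: [0.4919, 0.3869, 0.1453]
wrist_force: [-7.5, 0.6, 2.7]
grip_force: 59.3
```

```bash
echo '0.005 0 0 0 0 0
0.008 0 -0.008 0 0 0
0.008 0 -0.026 0 0 0
0.006 -0.03 -0.026 0 0 0
0.003 -0.06 -0.026 0 0 0
0.0015 -0.09 -0.026 0 0 0
0.001 -0.102 -0.026 0 0 0
0.001 -0.102 -0.026 0 0 0' | python3 nudge.py|grep -E "clock|pos|force"
python3 - <<'E'
from m import *
c=snap("wrist","w7.npz")
print([(o,onz(c,o[1],.077).round(4)) for o in orange(c)])
s=env.get_state();print(s["tcp_pos"],s["orientation"].round(4))
crop(c,170,120,350,330,2.8,"pics/w7.png")
E
```

```text
clock: 20.75
tcp_pos: [0.4933, 0.2847, 0.172]
wrist_force: [0.6, 0.3, 0.0]
grip_force: 59.0
[(([377, 198, 26, 25, 368], [388.2, 208.3]), array([0.496 , 0.3821, 0.077 ])), (([73, 304, 21, 12, 49], [82.3, 308.4]), array([0.5784, 0.1522, 0.077 ]))]
[0.49316126 0.28532318 0.17187747] [ 6.e-04 -3.e-04  1.e+00  4.e-04]
```

View pics/w7.png

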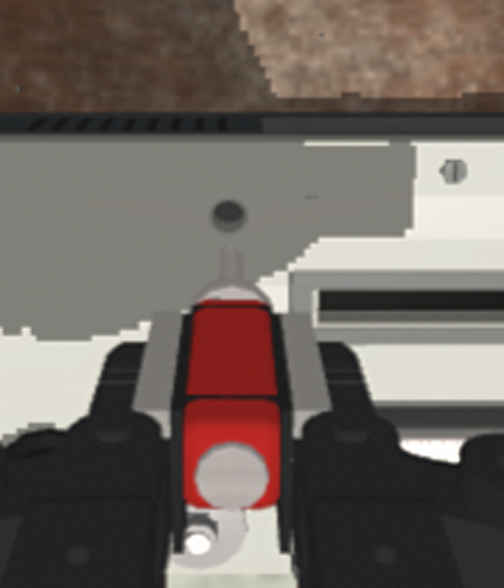

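```bash
echo '0.0004 -0.001 0.01 0 0 0
0.0004 -0.001 0.024 0 0 0
0.0004 -0.001 0.032 0 0 0
0.0004 -0.001 0.036 0 0 0
0.0004 -0.001 0.04 0 0 0
0.0004 -0.001 0.04 0 0 0' | python3 nudge.py|grep -E "clock|pos|force"
echo '0 0 0.01 0 0 0
0 0 0.02 0 0 0
0 0 0.026 0 0 0
0 0 0.026 0 0 0' | python3 nudge.py|grep -E "clock|pos|force"
```

```text
clock: 21.55
tcp_pos: [0.4922, 0.284, 0.1312]
wrist_force: [0.2, 0.6, -1.1]
grip_force: 58.9
clock: 22.05
tcp_pos: [0.4922, 0.2838, 0.1047]
wrist_force: [1.3, -0.3, -2.6]
grip_force: 58.9
```

In the hole with no load; lower until the collar rests.

```bash
echo '0 0 0.001 0 0 0
0 0 0.002 0 0 0
0 0 0.002 0 0 0' | python3 nudge.py|grep -E "clock|pos|force"
echo '0 0 0.001 0 0 0
0 0 0.0015 0 0 0
0 0 0.0015 0 0 0' | python3 nudge.py|grep -E "clock|pos|force"
```

```text
clock: 22.42
tcp_pos: [0.4922, 0.284, 0.1035]
wrist_force: [0.5, 0.1, -0.3]
grip_force: 58.9
clock: 22.8
tcp_pos: [0.4922, 0.284, 0.1019]
wrist_force: [0.8, -0.4, -0.7]
grip_force: 58.9
```

```bash
echo '0 0 0.001 0 0 0
0 0 0.001 0 0 0' | python3 nudge.py|grep -E "clock|pos|force"
echo '0 0 0.001 0 0 0
0 0 0.001 0 0 0' | python3 nudge.py|grep -E "clock|pos|force"
```

```text
clock: 23.05
tcp_pos: [0.4923, 0.284, 0.1018]
wrist_force: [-1.5, -0.2, 4.9]
grip_force: 59.9
clock: 23.3
tcp_pos: [0.4923, 0.284, 0.1017]
wrist_force: [-3.9, -1.0, 12.1]
grip_force: 60.8
```

```bash
echo '0 0 -0.0015 0 0 0
0 0 -0.0015 0 0 0' | python3 nudge.py|grep -E "force"
echo '0 0 0 0 0 0
0 0 0 0 0 0
0 0 0 0 0 0
0 0 -0.02 0 0 0
0 0 -0.05 0 0 0
-0.02 0 -0.1 0 0 0
-0.037 0 -0.15 0 0 0
-0.037 0 -0.15 0 0 0' | python3 nudge.py 0.036
python3 - <<'E'
from m import *
c=snap("wrist","w8.npz");k=dict(np.load("w2.npz"))
print(red(k)[0],red(c)[0])
for n,q in(("before",k),("after",c)): print(n,[(o[1],onz(q,o[1],.077).round(4)) for o in orange(q) if o[1][0]>300])
for q in(k,c):
  g=cv2.cvtColor(q["image"],cv2.COLOR_RGB2GRAY)
  for dx in(0,.003): print([int(g[tuple(np.round(proj(q,[.5187+dx,y,.052])[::-1]).astype(int))]) for y in np.arange(.31,.407,.002)])
E
```

```text
wrist_force: [-1.5, -0.1, 4.3]
grip_force: 59.6
clock: 24.55
tcp_pos: [0.5325, 0.2848, 0.256]
orientation: [0.004, -0.0, 1.0, 0.002]
wrist_force: [0.3, 1.2, -0.5]
finger_gap: 0.036
grip_force: 0.0
[([338, 126, 6, 5, 21], [340.4, 128.2]), ([238, 132, 20, 24, 207], [247.9, 142.2])] [([340, 121, 5, 5, 20], [341.8, 122.8]), ([243, 125, 17, 21, 190], [250.5, 133.9])]
before [([359.2, 126.5], array([0.4796, 0.385 , 0.077 ])), ([359.6, 131.5], array([0.484 , 0.3858, 0.077 ])), ([358.8, 136.0], array([0.4881, 0.3854, 0.077 ])), ([358.3, 140.9], array([0.4925, 0.3854, 0.077 ]))]
after [([359.1, 134.6], array([0.4923, 0.3851, 0.077 ])), ([359.8, 139.7], array([0.497 , 0.3862, 0.077 ])), ([358.6, 144.5], array([0.5015, 0.3855, 0.077 ])), ([358.3, 149.0], array([0.5057, 0.3856, 0.077 ]))]
[46, 3, 7, 8, 4, 7, 7, 6, 6, 6, 8, 5, 53, 53, 52, 30, 53, 51, 16, 1, 26, 50, 48, 48, 47, 47, 47, 46, 44, 45, 44, 44, 42, 42, 42, 41, 40, 40, 40, 39, 38, 38, 37, 37, 37, 35, 34, 38, 59]
[45, 7, 6, 6, 5, 6, 5, 5, 5, 5, 4, 5, 43, 45, 47, 39, 1, 0, 0, 12, 43, 42, 43, 41, 42, 42, 41, 39, 39, 39, 39, 39, 36, 36, 35, 37, 39, 39, 38, 38, 38, 35, 37, 36, 35, 35, 34, 40, 61]
[45, 5, 7, 7, 6, 6, 6, 5, 9, 7, 51, 52, 49, 50, 49, 49, 48, 48, 47, 47, 47, 45, 44, 46, 45, 46, 45, 44, 43, 43, 43, 42, 40, 41, 42, 41, 41, 24, 40, 36, 30, 0, 5, 35, 36, 34, 33, 43, 60]
[47, 5, 6, 5, 4, 6, 5, 5, 6, 3, 44, 44, 45, 43, 42, 42, 42, 41, 42, 40, 39, 40, 41, 40, 39, 40, 38, 38, 37, 38, 37, 36, 38, 35, 37, 39, 40, 38, 13, 2, 1, 3, 29, 36, 35, 32, 34, 35, 59]
```

```bash
echo '0 0 0 0 0 0
0 0 0 0 0 0' | python3 nudge.py|head -2; python3 -c "
from workcell import env, imaging, job
print(job.hand_in())"
```

```text
clock: 24.85
tcp_pos: [0.5281, 0.2837, 0.2497]
the job is handed in; nothing more can be done
None
```

The job is handed in at about 25 s: the carriage is drawn to its park stop, the lock is slid across to its end stop, and the pin is back in its hole. One departure from what you asked: while I felt along the slot, the tip's friction dragged the strip about 12 mm towards park before the pin dropped into the socket. No force I read went above about 12 N.

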